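# Move the sample vial from the locked carrier to the bench stand

## Robot

A 6-joint arm with a two-finger parallel gripper is mounted at the origin on a cart in front of the work surface, level with it; the furniture and walls round the work are solid. World frame = base frame: x ahead of the robot, y to its left, z up, the work surface at z = 0. Lengths are in mm, angles in rad, forces in N, time in s.
With the tool pointing down it reaches from about 400 to 925 mm from the base axis. Payload 12.5 kg.
Tool frame: the origin (TCP) lies midway between the tips of the shut fingers; the grasp point (between the pads) lies 19 mm behind it; z points along the fingers, y is the line along which they close (so a half turn about z gives the same grasp; the last joint's range is limited). The gripper opens to 95 mm and grips with 3 to 60 N. Pads are 20 mm wide; open, the fingers measure 119 mm over their backs; the gripper's body (75 mm by 180 mm) begins 59 mm behind the grasp point.
Start: joints at [1.135, 0.491, 1.559, -0, 1.092, -0.106], TCP at [202.392, 591.341, 214.661] pointing down, gripper open.
Joint ranges: [-3.1, 3.1], [-0.84, 2.19], [0.05, 2.79], [-1.13, 4.28], [0.06, 2.93], [-2.69, 2.69]. Speed limits (rad/s): [2.22, 2.22, 2.79, 3.14, 3.14, 3.14].

## Interface

Orientations are given as [roll, pitch, yaw] about the fixed x, y, z axes, in that order (R = Rz(yaw) Ry(pitch) Rx(roll)).
In Python, from cell import env gives the robot as it stands.
- The arm moves only by the tool arm_command, never from a script. Its argument "targets" is a list of rows, each a list of 5 numbers: the shift along the tool's x, y, z in mm, then the turn about the tool's z in degrees, then the opening, from 0 (shut) to 1 (fully open). In form: [[tx, ty, tz, roll, fingers], ...]. A call has 1 to 5 rows; each row is the pose to reach, as a shift and turn from the pose commanded when the call began, along the tool's axes at that moment; what a row does not reach only later rows make up. A row lasts 1/10 s, in which the tool goes at most 50 mm and 8.59 degrees, less where a joint would pass 70% of its speed; a pose out of reach is approached as far as the arm can. A call with a gripper value outside its range is refused whole. The fingers move at their own pace and stop on an object; the grip force is fixed at half the most. Time passes only in rows, so rows that repeat a pose let the fingers close. It gives the time, the measured TCP pose, the force, the opening and the grip force at its end, in the units of the state.
- env.state(): the state, without advancing time (a new reading comes with each control period).
- env.read_camera(name): name is "scene" or "top"; returns a dict with "frame" (400x640x3 uint8, red, green, blue), "vertical_fov" (degrees; the focal length in pixels is half the picture's height over the tangent of half this angle, whatever the lens; pixels are square), "cx", "cy" (the principal point, pixels), "world_from_camera" (4x4, takes a point from camera to world coordinates). Camera axes: x right, y down, z forward; pixel columns grow to the right and rows downward; lengths in mm; the calibration is good to about 2 mm. A picture is of the moment at which its call begins. There is no depth.
- env.job_done(): hands the job in; it is judged then, once.
The state is a dict: "t": time; "joints": joint angles; "qvel": joint speeds; "tau": joint torques, N m; "eef_pos": TCP position; "tcp_rot": TCP orientation; "ft_force": force on the tool from outside, world axes, zero at the start; "moment": the same for the moment, N m; "opening": opening from 0.0 (shut) to 1.0 (fully open); "grip_force": force on a finger pad.
Only numpy, scipy, OpenCV 4.12 (cv2) and the standard library are available. Lean on these libraries where they do the work, as an engineer would, in place of code of your own. Each camera call takes 0.05 s, during which the arm holds its last target. There are 200 camera calls.

## Task

The vials in the grey three-hole carrier are held down by its sliding lock. Pull the lock's orange grip along to its open end stop and leave it open, then lift the blue-capped vial out of the carrier and set it upright and fully home in the empty hole of the aluminium two-hole stand. Leave the red-capped vials in their holes, and do not disturb the oil bottle, the carton or the roll of tape that stand beside them.

Things in the scene. Friction and masses are not known exactly. Their poses are not given: they have to be found in the camera images.
- carrier: Fixed grey block, 60 (x) x 237 (y) x 27 (z) mm, with three blind round holes, 30 mm diameter, 22 mm deep (floor 5 mm above the origin, rim 27 mm), in a row along y at -58, 0 and +58 mm. Origin: underside, below the middle hole; block from y = -149 to +88 mm, z up. Grip a vial with the fingers on its +x and -x sides: there is free room there.
- lock (a joint): Sliding lock, m: 0 = locked (a steel tab 3.5 mm over each vial cap), 0.018 = open, at the end stop. Grows as the grip moves along the carrier's -y axis, away from the vials; stays where left (friction 2 N). Its thin steel posts stand on the row's centre line between the vials (x within 6 mm, tops 76.5 mm above the bench).
- lock_grip (a point): Point in the orange grip of the lock, 13 mm below its top. The grip is an upright block 26 mm (carrier x) x 14 mm (carrier y); it stands free from 34 to 68 mm above the bench, the point is at 55 mm; it moves with the lock.
- blue_vial: Sample vial with blue cap and yellow body, 64 mm tall; the cap is 30 mm in diameter, the top 16 to 18 mm of the vial, the body narrower; 30 g. Origin: centre of its underside, z up to the cap. At the start it stands in one of the three carrier holes, cap top 69 mm above the bench.
- red_vial_1: Vial with red cap and white body, 64 mm tall, cap 30 mm in diameter, body 23 mm. Origin: centre of its underside. Stands in a carrier hole and stays there.
- red_vial_2: Another red-capped vial, like red_vial_1, in another carrier hole; stays there.
- red_vial_3: Red-capped vial, like red_vial_1, in one hole of the stand; stays there.
- stand: Fixed aluminium block, 60 (x) x 120 (y) x 27 (z) mm, with two blind round holes of 30 mm diameter at y = -30 mm (empty) and y = +30 mm (holds a red-capped vial), each 22 mm deep (floor 5 mm above the origin, rim 27 mm). Origin: centre of the underside, z up; it may be turned any way round.
- stand_hole_empty (a point): Centre of the mouth of the stand's empty hole, at rim height, 27 mm above the bench.
- oil_bottle: White oil bottle with a red spout, 42 mm in diameter, 130 mm tall, standing beside the work. Origin: centre of its underside.
- carton: Small cardboard carton, 51 x 66 x 45 mm, beside the work. Origin: centre of its underside.
- tape: Roll of black tape lying flat, 68 mm in diameter, 18 mm high, beside the work. Origin: centre of its underside.
Mind the look-alikes: they are no part of the job. There is more than one size of the blue_vial; the one meant has the size given above.

How it is judged (in metres and radians):
On the way, in this order (a step that is already met when the one before it is completed fails the run):
1. the lock is slid to its open end stop (within 2 mm) with the blue-capped vial still in the carrier (value of joint lock above 0.016 m and distance of blue_vial from where it was at the start of the episode below 0.012 m), for 0.2 s.
2. the blue-capped vial is lifted clear out of the carrier's hole (height (world z) of blue_vial above 0.03 m), for 0.1 s.
At the end, for the whole second after the job is handed in: The lock is still open within 2 mm of its end stop (joint above 0.016 m), and the blue-capped vial rests upright (within 0.12 rad) in the stand's empty hole: its underside within 5 mm of the hole's axis and within 2.5 mm of the hole's floor, at rest (value of joint lock above 0.016 m and horizontal distance between blue_vial and stand_hole_empty below 0.005 m and z of blue_vial in the frame of stand below 0.0075 m and angle between blue_vial's own z axis and vertical below 0.12 rad and linear speed of blue_vial below 0.02 m/s); the robot touches nothing.
It fails at once if a red-capped vial is moved more than 12 mm from its place (distance of any of red_vial_1, red_vial_2, red_vial_3 from where it was at the start of the episode above 0.012 m).
It fails at once if the oil bottle, carton or roll of tape is moved more than 30 mm or the bottle is tipped (distance of any of oil_bottle, carton, tape from where it was at the start of the episode above 0.03 m or angle between oil_bottle's own z axis and vertical above 0.5 rad).
It also fails if it takes over 48 s, if anything falls off the work surface, if the arm or the gripper's body presses on something with over 40 N, if the wrist force passes 120 N, or if a joint passes its speed limit or range.

## Working session

There is one attempt and no reset: what is moved stays moved. The work goes in short steps, Python scripts to look and compute and a tool call to move; the robot and the scene stay as the last step left them, time stands still between calls to the robot, and variables do not carry over. Pictures are saved under pics/ and viewed, at most 10 in all, crops included, and the job is handed in when it is done.

Besides the shell and the picture viewer there is one more tool, called after "Request:" by a JSON object that holds its "name" and its "arguments". arm_command: Moves the arm, as the interface text tells. Its arguments: {"type":"object","properties":{"targets":{"type":"array","items":{"type":"array","items":{"type":"number"}}}},"required":["targets"]}

```bash
mkdir -p pics; cat > h.py <<'E'
import numpy as np,cv2,pickle
from cell import env
def grab(n):
    c=env.read_camera(n); pickle.dump(c,open(f'pics/{n}.pkl','wb')); return c
def load(n): return pickle.load(open(f'pics/{n}.pkl','rb'))
def K(c):
    f=200/np.tan(np.radians(c['vertical_fov'])/2); return f
def p2w(c,u,v,z):
    f=K(c);T=np.array(c['world_from_camera']);d=T[:3,:3]@np.array([(u-c['cx'])/f,(v-c['cy'])/f,1]);o=T[:3,3]
    return (o+d*(z-o[2])/d[2]).round(1)
def w2p(c,p):
    f=K(c);T=np.linalg.inv(np.array(c['world_from_camera']));q=T[:3,:3]@np.array(p)+T[:3,3]
    return (np.array([f*q[0]/q[2]+c['cx'],f*q[1]/q[2]+c['cy']])).round(1)
E
python3 - <<'E'
from h import *
for n in('scene','top'):
    c=grab(n); cv2.imwrite(f'pics/{n}0.png',cv2.cvtColor(c['frame'],cv2.COLOR_RGB2BGR)); print(n,c['vertical_fov'],c['cx'],c['cy'],np.round(c['world_from_camera'],3))
print(env.state())
E
```

```text
scene 53.43221636401177 317.17528675644587 196.90486535255368 [[-7.77000e-01 -4.78000e-01  4.10000e-01  1.76485e+02]
 [-6.30000e-01  5.79000e-01 -5.17000e-01  4.54439e+02]
 [ 1.00000e-02 -6.60000e-01 -7.51000e-01  7.15964e+02]
 [ 0.00000e+00  0.00000e+00  0.00000e+00  1.00000e+00]]
top 51.12364950769704 321.78437650498375 196.46811179480525 [[ 1.100000e-02 -9.800000e-01  1.960000e-01  3.211060e+02]
 [-1.000000e+00 -1.000000e-02  2.000000e-03  2.714000e+00]
 [-0.000000e+00 -1.960000e-01 -9.810000e-01  1.015024e+03]
 [ 0.000000e+00  0.000000e+00  0.000000e+00  1.000000e+00]]
{'t': 0.1, 'joints': array([ 1.13538229e+00,  4.91486075e-01,  1.55936550e+00,  2.28908044e-05,
        1.09170545e+00, -1.05569285e-01]), 'qvel': array([ 0.00149802, -0.00254082, -0.0008831 , -0.00059226,  0.00116845,
       -0.00016311]), 'tau': array([ 3.13553901e-03, -6.13622403e+01, -2.58608276e+01,  6.94357767e-02,
        4.70448879e-02, -7.29862131e-05]), 'eef_pos': array([202.30345062, 591.13684047, 214.13631282]), 'tcp_rot': array([-3.14063578e+00, -1.21810106e-04,  2.81173729e+00]), 'ft_force': array([ 0.09034893,  0.15519877, -0.79157447]), 'moment': array([ 0.04304838,  0.05439652, -0.00132767]), 'grip_force': 0.0, 'opening': 0.9973763948266186}
```

View pics/scene0.png

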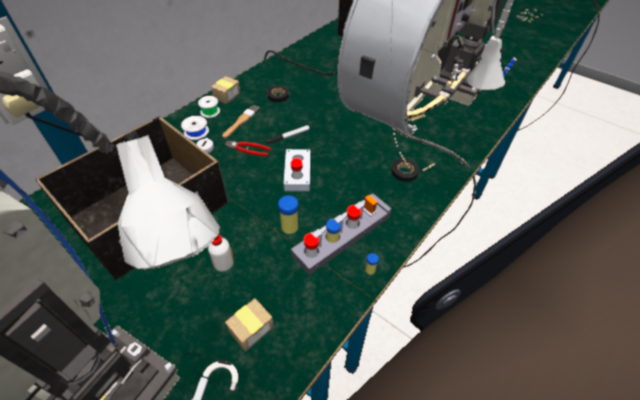

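View pics/top0.png

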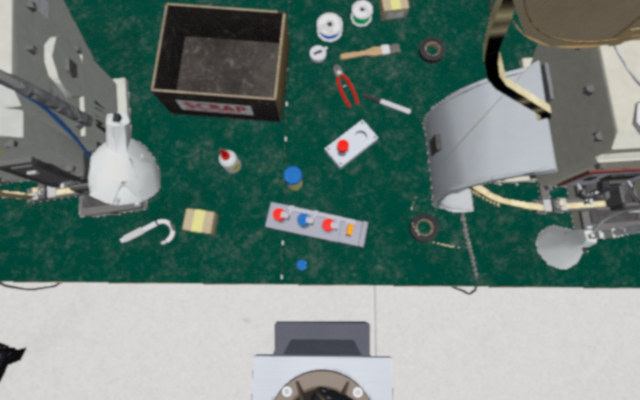

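Candidates for the blue vial in the top view are (293,176), large and free-standing; (305,219), in the carrier's middle hole; and (302,265), small. I choose the one in the carrier. The scrap box at (222,62), the lamp at (120,170) and the grey machine at (500,130) have to be avoided. Next I take close crops of both views.

```bash
python3 - <<'E'
from h import *
a=load('top')['frame'][110:260,255:395]; b=load('scene')['frame'][140:280,275:415]
a=cv2.resize(a[:,:,::-1],None,fx=5,fy=5,interpolation=cv2.INTER_CUBIC)
b=cv2.resize(b[:,:,::-1],None,fx=5,fy=5,interpolation=cv2.INTER_CUBIC)
for im,u0,v0 in((a,255,110),(b,275,140)):
    for i in range(0,im.shape[1],50): cv2.line(im,(i,0),(i,4 if i%100 else 12),(255,255,255),1); 
    for i in range(0,im.shape[1],100): cv2.putText(im,str(u0+i//5),(i,24),0,.4,(255,255,255),1)
    for i in range(0,im.shape[0],50): cv2.line(im,(0,i),(8,i),(255,255,255),1); cv2.putText(im,str(v0+i//5),(10,i+4),0,.4,(255,255,255),1)
cv2.imwrite('pics/topc.png',a[:600 if 0 else 750][150:750]); cv2.imwrite('pics/scc.png',b[:600])
# red/blue/orange blobs
for n in('top','scene'):
    f=load(n)['frame']; h=cv2.cvtColor(f,cv2.COLOR_RGB2HSV)
    for nm,lo,hi in(('red',(0,200,120),(4,255,255)),('blue',(100,150,80),(125,255,255)),('or',(9,200,120),(19,255,255))):
        k,l,s,ct=cv2.connectedComponentsWithStats(cv2.inRange(h,lo,hi))
        for i in range(1,k):
            if s[i,4]>15: print(n,nm,s[i],ct[i].round(1))
E
```

```text
top red [343  76   8  10  16] [346.8  80.2]
top red [338  83   8  17  26] [341.2  91.7]
top red [339 141   8  10  68] [342.4 145.5]
top red [223 152   5   6  25] [224.8 154.6]
top red [275 210   5   7  22] [276.7 212.6]
top blue [ 42 105  36  36  80] [ 59.7 122. ]
top blue [283 166  20  18 287] [292.1 174.6]
top blue [298 214   9  12  75] [302.1 219.3]
top blue [296 259  11  12 104] [301.2 264.3]
scene red [236 142  34  14 174] [251.7 147.9]
scene red [292 159  10  12  98] [296.3 164.2]
scene red [347 205  14  15 141] [353.2 212.1]
scene red [304 233  15  16 161] [310.5 240.9]
scene red [213 235   8   9  44] [217.3 239.8]
scene blue [507  59   8   9  42] [510.5  63.3]
scene blue [504  70   5   6  19] [505.4  71.8]
scene blue [187 128  18   8  62] [196.5 132.8]
scene blue [  0 171  86 101 585] [ 45.3 220.9]
scene blue [278 195  21  20 332] [287.8 204.2]
scene blue [325 219  16  14 155] [332.5 225.8]
scene blue [366 253  13  12 125] [372.2 258.3]
scene blue [101 310   8  20  43] [103.7 319.2]
scene or [365 195  11  17 107] [369.7 202.4]
```

View pics/topc.png

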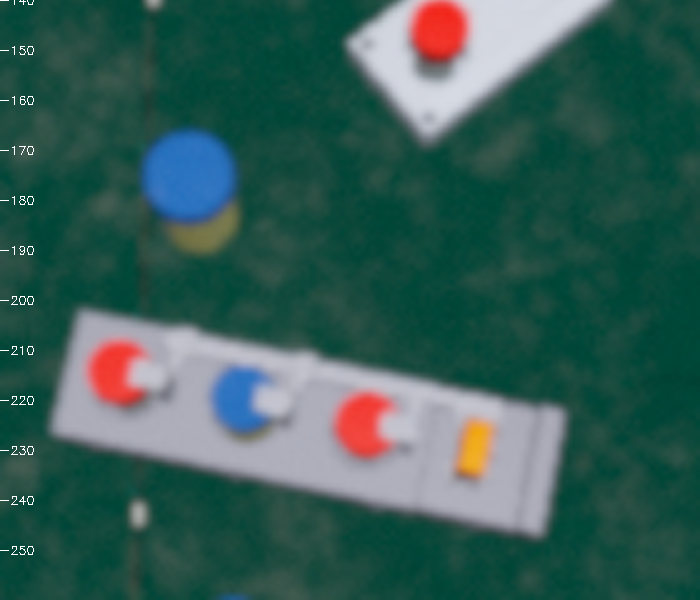

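View pics/scc.png

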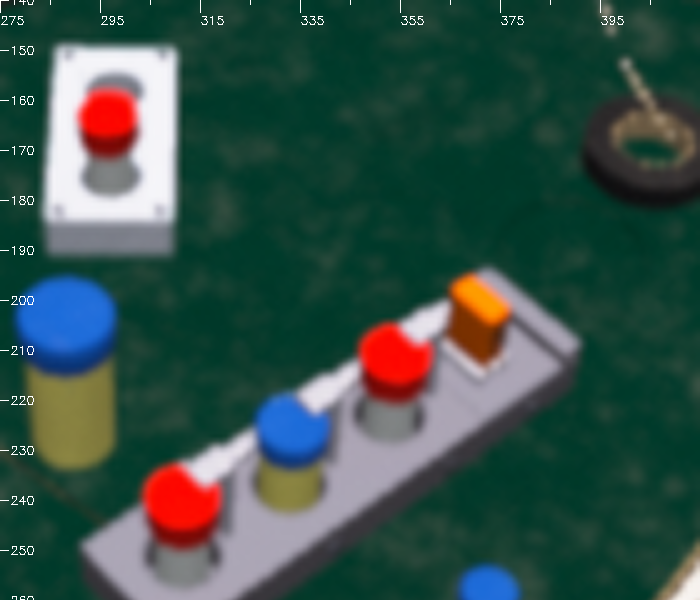

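```bash
python3 - <<'E'
from h import *
t=load('top');s=load('scene')
T=lambda x,y,z:p2w(t,255+x/5,140+y/5,z); S=lambda x,y,z:p2w(s,275+x/5,140+y/5,z)
for n,a,b,z in(('red1',(120,373),(182,490),69),('blue',(243,398),(293,418),69),('red2',(367,425),(396,346),69),('red3',(439,30),(108,110),69)):
    print(n,T(*a,z),S(*b,z))
print('grip',T(476,446,60),S(480,298,68))
print('carrier T',[T(*p,27) for p in((78,308),(566,407),(545,535),(50,432))])
print('carrier S',[S(*p,27) for p in((490,267),(580,343),(82,546))])
print('stand S',[S(*p,27) for p in((55,47),(176,47),(176,220),(45,220))])
print('stand T',[T(*p,27) for p in((345,44),(428,136))])
print('others: scene big blue',S(66,310,100),'top big',T(189,175,100),'small top',p2w(t,301.5,264.5,40),'bottle',p2w(t,225,154,120),p2w(s,217,240,120))
E
```

```text
red1 [467.1 102.4  69. ] [469.8 100.6  69. ]
blue [456.2  46.   69. ] [457.6  44.   69. ]
red2 [444.4 -10.7  69. ] [447.3 -14.1  69. ]
red3 [632.7 -43.4  69. ] [635.3 -45.1  69. ]
grip [436.4 -60.9  60. ] [435.3 -59.8  68. ]
carrier T [array([505., 128.,  27.]), array([ 459.5, -106. ,   27. ]), array([398.7, -95.5,  27. ]), array([444.9, 139.3,  27. ])]
carrier S [array([ 458.8, -111.3,   27. ]), array([401.8, -98.8,  27. ]), array([502.8, 125.6,  27. ])]
stand S [array([716.8, -95.4,  27. ]), array([ 668.8, -135.2,   27. ]), array([590.8, -41.2,  27. ]), array([638.7,  -1.6,  27. ])]
stand T [array([638.8,   0.9,  27. ]), array([592.3, -40.1,  27. ])]
others: scene big blue [549.3  78.6 100. ] top big [552.9  70.8 100. ] small top [356.   50.1  40. ] bottle [594.5 221.6 120. ] [576.3 240.9 120. ]
```

```bash
python3 - <<'E'
from h import *
t=load('top');s=load('scene')
T=lambda x,y,z:p2w(t,255+x/5,140+y/5,z); S=lambda x,y,z:p2w(s,275+x/5,140+y/5,z)
R=np.array([[.981,-.195],[.195,.981]])
C=lambda p:(R@(p[:2]-np.array([457,45]))).round(0)
for z in(27,32,50,75):
    print(z,'T',C(T(180,345,z)),C(T(305,362,z)),C(T(430,390,z)),C(T(148,375,z)),C(T(270,401,z)),C(T(478,470,z)),'S',C(S(232,453,z)),C(S(340,380,z)),C(S(430,322,z)),C(S(205,472,z)))
b=s['frame'][188:248,295:375,::-1]; cv2.imwrite('pics/r.png',cv2.resize(b,None,fx=9,fy=9,interpolation=cv2.INTER_CUBIC))
E
```

```text
27 T [23. 39.] [ 28. -21.] [ 27. -83.] [ 6. 51.] [ 6. -9.] [  -6. -112.] S [26.  9.] [ 27. -54.] [  26. -108.] [26. 25.]
32 T [23. 38.] [ 27. -22.] [ 26. -83.] [ 5. 50.] [ 5. -9.] [  -7. -112.] S [24. 12.] [ 24. -51.] [  23. -105.] [23. 27.]
50 T [20. 36.] [ 24. -23.] [ 23. -82.] [ 3. 48.] [  3. -10.] [  -9. -111.] S [14. 21.] [ 14. -40.] [ 13. -93.] [13. 35.]
75 T [16. 34.] [ 20. -24.] [ 19. -82.] [-0. 45.] [ -1. -12.] [ -12. -110.] S [-0. 33.] [  0. -26.] [ -1. -76.] [-1. 47.]
```

View pics/r.png

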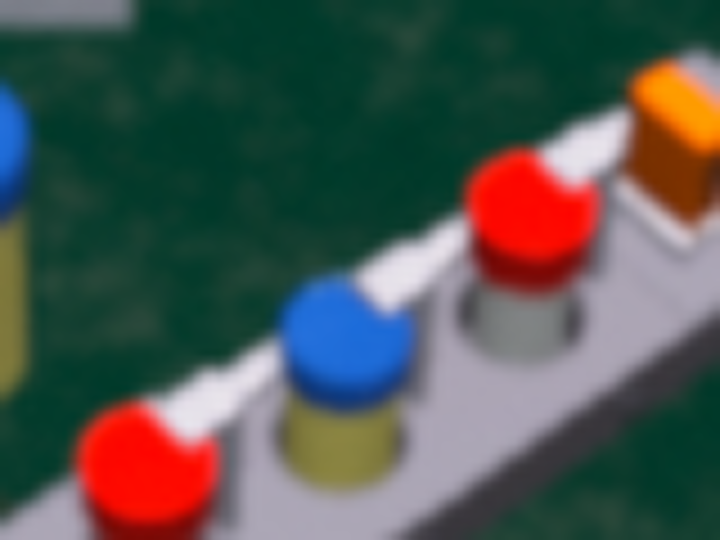

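```bash
cat >> h.py <<'E'
from scipy.spatial.transform import Rotation as Ro
def to(*tg,ref=None):
    """world targets (x,y,z,yawdeg) -> shift in tool axes from current pose and turn about tool z"""
    s=env.state(); R=Ro.from_euler('xyz',s['tcp_rot']).as_matrix(); print('t',round(s['t'],2),'pos',s['eef_pos'].round(1),'rot',np.degrees(s['tcp_rot']).round(1),'F',s['ft_force'].round(1),'open',round(s['opening'],3),'grip',round(s['grip_force'],1),'j',s['joints'].round(2))
    for g in tg:
        y=np.degrees(s['tcp_rot'][2]); print(g,'->',(R.T@(np.array(g[:3])-s['eef_pos'])).round(1),'turn',round((y-g[3]+180)%360-180,1))
E
python3 - <<'E'
from h import *
t=load('top');s=load('scene')
for z in(50,150,250,350): print(z,'lamp right edge T',p2w(t,160,180,z),'S tip',p2w(s,218,230,z),'S low',p2w(s,140,268,z),'T low',p2w(t,112,207,z),'hook',p2w(t,170,225,z),p2w(s,230,370,z))
to((430,300,250,78.8),(440,-30,150,78.8))
E
```

```text
50 lamp right edge T [550.1 389.3  50. ] S tip [640.8 197.5  50. ] S low [687.6 353.1  50. ] T low [483.9 496.1  50. ] hook [443.  356.8  50. ] [414.4 373.3  50. ]
150 lamp right edge T [526.3 349.3 150. ] S tip [571.1 236.1 150. ] S low [610.8 368.3 150. ] T low [467. 445. 150.] hook [430.3 320.1 150. ] [378.7 385.5 150. ]
250 lamp right edge T [502.6 309.2 250. ] S tip [501.4 274.7 250. ] S low [534.1 383.5 250. ] T low [450.2 393.9 250. ] hook [417.7 283.4 250. ] [343.  397.7 250. ]
350 lamp right edge T [478.9 269.1 350. ] S tip [431.6 313.3 350. ] S low [457.3 398.8 350. ] T low [433.3 342.7 350. ] hook [405.1 246.7 350. ] [307.2 409.8 350. ]
t 0.1 pos [202.3 591.1 214.1] rot [-179.9   -0.   161.1] F [ 0.1  0.2 -0.8] open 0.997 grip 0.0 j [ 1.14  0.49  1.56  0.    1.09 -0.11]
(430, 300, 250, 78.8) -> [-309.7 -201.7  -35.7] turn 82.3
(440, -30, 150, 78.8) -> [-426.1 -510.6   64.6] turn 82.3
```

Request:
{"name": "arm_command", "arguments": {"targets": [[-31, -38, 0, 8, 1], [-62, -75, 0, 16, 1], [-93, -113, 0, 24, 1], [-124, -150, 0, 32, 1], [-155, -188, 0, 40, 1]]}}

```text
t: 0.6
eef_pos: [288.3, 361.5, 214.5]
tcp_rot: [-3.142, 0.0, 2.108]
ft_force: [2.3, -0.1, 0.5]
opening: 0.999
grip_force: 0.0
```

```bash
python3 -c "
from h import *
to((375,135,210,78.8),(436,-60.5,140,78.8))"
```

```text
t 0.6 pos [288.3 361.5 214.5] rot [-180.     0.   120.8] F [ 2.3 -0.1  0.5] open 0.999 grip 0.0 j [ 0.75  0.26  1.94 -0.    0.94  0.22]
(375, 135, 210, 78.8) -> [-238.9  -41.5    4.5] turn 42.0
(436, -60.5, 140, 78.8) -> [-438.1  -89.2   74.5] turn 42.0
```

Request:
{"name": "arm_command", "arguments": {"targets": [[-48, -8, 0, 8, 1], [-96, -17, 0, 16, 1], [-143, -25, 0, 25, 1], [-191, -33, 0, 33, 1], [-238, -41, 0, 42, 1]]}}

```text
t: 1.1
eef_pos: [376.2, 136.4, 214.7]
tcp_rot: [3.141, -0.0, 1.382]
ft_force: [0.6, 1.4, -0.0]
opening: 1.003
grip_force: 0.0
```

```bash
python3 -c "
from h import *
to((436,-60.5,140,78.8))"
```

```text
t 1.1 pos [376.2 136.4 214.7] rot [180.   -0.   79.2] F [ 0.6  1.4 -0. ] open 1.003 grip 0.0 j [0.18 0.17 2.07 0.   0.9  0.37]
(436, -60.5, 140, 78.8) -> [-182.2   95.7   74.7] turn 0.4
```

Request:
{"name": "arm_command", "arguments": {"targets": [[-37, 19, 10, 0, 1], [-74, 38, 25, 0, 1], [-111, 57, 40, 0, 1], [-147, 77, 60, 0, 1], [-182, 96, 75, 0, 1]]}}

```text
t: 1.6
eef_pos: [437.3, -59.9, 138.6]
tcp_rot: [-3.141, -0.0, 1.387]
ft_force: [0.8, 0.5, 0.4]
opening: 0.999
grip_force: 0.0
```

```bash
python3 -c "
from h import *
for n in('top','scene'):
    c=grab(n); q=w2p(c,(436,-60.5,60)); print(n,q)
    u,v=int(q[0]),int(q[1]); cv2.imwrite(f'pics/{n}1.png',cv2.resize(c['frame'][max(v-60,0):v+60,max(u-70,0):u+70,::-1],None,fx=5,fy=5,interpolation=cv2.INTER_CUBIC))
to((436,-60.5,40,78.8))"
```

```text
top [350.  229.4]
scene [370.5 201.7]
t 1.7 pos [437.9 -61.5 137.9] rot [-179.9    0.    79.3] F [0.4 1.2 0.7] open 1.0 grip 0.0 j [-0.29  0.35  2.08 -0.    0.72 -0.1 ]
(436, -60.5, 40, 78.8) -> [ 0.6 -1.9 97.9] turn 0.5
```

View pics/scene1.png

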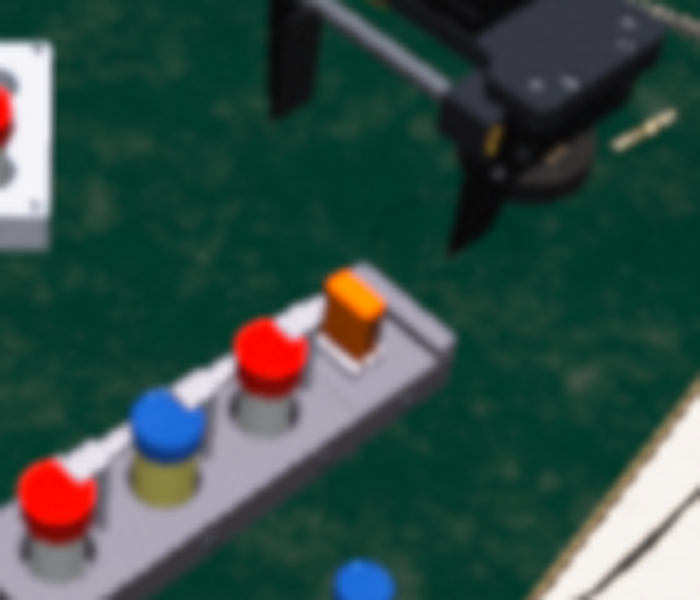

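The picture shows the open fingers straddling the orange grip (~(353,310) in the crop). The closing line is along the carrier's x, and all three vials are still under their tabs.

Request:
{"name": "arm_command", "arguments": {"targets": [[0, -1, 40, 0.5, 1], [0, -2, 75, 0.5, 1], [0, -2, 98, 0.5, 0.6], [0, -2, 98, 0.5, 0.2], [0, -2, 98, 0.5, 0]]}}

```text
t: 2.2
eef_pos: [435.3, -57.4, 42.1]
tcp_rot: [-3.141, -0.0, 1.379]
ft_force: [0.1, 0.3, 0.5]
opening: 0.803
grip_force: 0.0
```

Request:
{"name": "arm_command", "arguments": {"targets": [[0, 0, 0, 0, 0], [0, 0, 0, 0, 0], [0, 0, 0, 0, 0]]}}

```text
t: 2.5
eef_pos: [435.7, -57.8, 42.5]
tcp_rot: [3.14, 0.0, 1.379]
ft_force: [-0.5, -1.0, 0.2]
opening: 0.551
grip_force: 0.0
```

```bash
python3 -c "
from h import *
to((436,-60.5,40,78.8))"
```

```text
t 2.5 pos [435.7 -57.8  42.5] rot [179.9   0.   79. ] F [-0.5 -1.   0.2] open 0.551 grip 0.0 j [-0.28  0.53  2.17  0.    0.44 -0.09]
(436, -60.5, 40, 78.8) -> [-2.6  0.8  2.5] turn 0.2
```

Request:
{"name": "arm_command", "arguments": {"targets": [[-2.5, 0.5, 1, 0, 0], [-2.5, 0.5, 1, 0, 0], [-2.5, 0.5, 1, 0, 0], [-2.5, 0.5, 1, 0, 0], [-2.5, 0.5, 1, 0, 0]]}}

```text
t: 3.0
eef_pos: [436.8, -60.8, 40.7]
tcp_rot: [3.138, 0.0, 1.379]
ft_force: [5.8, -2.4, -3.9]
opening: 0.273
grip_force: 30.0
```

Request:
{"name": "arm_command", "arguments": {"targets": [[-5, 0, 0, 0, 0], [-10, 0, 0, 0, 0], [-15, 0, 0, 0, 0], [-18, 0, 0, 0, 0], [-19, 0, 0, 0, 0]]}}

```text
t: 3.5
eef_pos: [433.2, -78.3, 40.6]
tcp_rot: [3.139, -0.001, 1.377]
ft_force: [16.4, 28.2, -4.2]
opening: 0.271
grip_force: 30.0
```

Request:
{"name": "arm_command", "arguments": {"targets": [[-0.5, 0, 0, 0, 0], [-1, 0, 0, 0, 0], [-1, 0, 0, 0, 0]]}}

```text
t: 3.8
eef_pos: [433.2, -78.3, 40.6]
tcp_rot: [3.139, -0.002, 1.378]
ft_force: [15.9, 28.9, -5.0]
opening: 0.272
grip_force: 30.0
```

Request:
{"name": "arm_command", "arguments": {"targets": [[1, 0, 0, 0, 0.6], [1, 0, 0, 0, 0.6], [1, 0, 0, 0, 0.6], [1, 0, 0, 0, 0.6], [1, 0, 0, 0, 0.6]]}}

```text
t: 4.3
eef_pos: [431.6, -79.1, 40.6]
tcp_rot: [-3.141, -0.0, 1.379]
ft_force: [-0.2, 0.6, -0.2]
opening: 0.589
grip_force: 0.0
```

Request:
{"name": "arm_command", "arguments": {"targets": [[0, 0, -10, 0, 0.6], [0, 0, -50, 0, 0.6], [0, 0, -90, 0, 0.6]]}}

```text
t: 4.6
eef_pos: [431.1, -78.9, 131.9]
tcp_rot: [-3.139, -0.0, 1.379]
ft_force: [0.3, -0.4, -0.1]
opening: 0.598
grip_force: 0.0
```

```bash
python3 -c "
from h import *
c=grab('scene'); f=c['frame'][170:270,285:405,::-1]; cv2.imwrite('pics/s2.png',cv2.resize(f,None,fx=6,fy=6,interpolation=cv2.INTER_CUBIC))
to((457.5,45,135,78.8),(457.5,45,40,78.8))"
```

```text
t 4.65 pos [433.2 -79.4 137.4] rot [179.7   0.   79. ] F [ 0.7 -0.5  6.4] open 0.6 grip 0.0 j [-0.33  0.34  2.09  0.    0.7  -0.14]
(457.5, 45, 135, 78.8) -> [1.268e+02 1.000e-01 2.300e+00] turn 0.2
(457.5, 45, 40, 78.8) -> [126.9  -0.4  97.3] turn 0.2
```

View pics/s2.png

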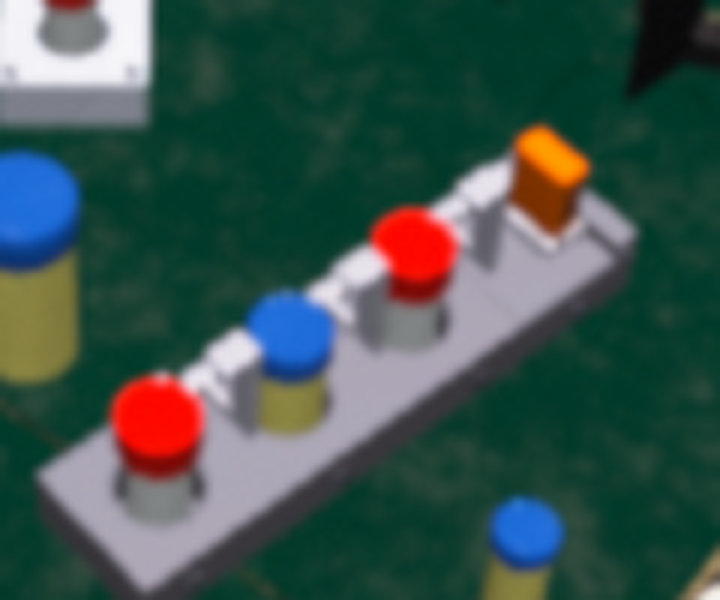

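The lock is at its end stop: every tab has moved clear of its cap, with the blue cap free at crop (292,328). Next I move over the blue vial.

Request:
{"name": "arm_command", "arguments": {"targets": [[42, 0, 0, 0, 0.6], [85, 0, 1, 0, 0.6], [127, 0, 2, 0, 0.6], [127, 0, 2, 0, 0.6]]}}

```text
t: 5.05
eef_pos: [456.3, 49.1, 129.3]
tcp_rot: [3.141, -0.001, 1.383]
ft_force: [-0.1, -0.6, -0.4]
opening: 0.601
grip_force: 0.0
```

```bash
python3 -c "
from h import *
to((457.5,45,40,78.8))"
```

```text
t 5.05 pos [456.3  49.1 129.3] rot [179.9  -0.   79.2] F [-0.1 -0.6 -0.4] open 0.601 grip 0.0 j [-0.04  0.38  2.05  0.    0.71  0.15]
(457.5, 45, 40, 78.8) -> [-3.9  1.9 89.3] turn 0.4
```

Request:
{"name": "arm_command", "arguments": {"targets": [[-2, 1, 20, 0, 0.6], [-2, 1, 40, 0, 0.6], [-2, 1, 40, 0, 0.6], [-2, 1, 40, 0, 0.6]]}}

```text
t: 5.45
eef_pos: [456.5, 43.1, 89.1]
tcp_rot: [-3.141, -0.0, 1.378]
ft_force: [-0.3, -0.2, -0.1]
opening: 0.594
grip_force: 0.0
```

```bash
python3 -c "
from h import *
to((457.5,45,40,78.8))"
```

```text
t 5.45 pos [456.5  43.1  89.1] rot [-180.   -0.   79.] F [-0.3 -0.2 -0.1] open 0.594 grip 0.0 j [-0.05  0.45  2.09  0.    0.6   0.14]
(457.5, 45, 40, 78.8) -> [ 2.   0.7 49.1] turn 0.2
```

Request:
{"name": "arm_command", "arguments": {"targets": [[2, 0.5, 25, 0, 0.6], [2, 0.5, 49, 0, 0.6], [2, 0.5, 49, 0, 0.3], [2, 0.5, 49, 0, 0.2], [2, 0.5, 49, 0, 0]]}}

```text
t: 5.95
eef_pos: [458.0, 45.3, 41.0]
tcp_rot: [3.14, -0.0, 1.379]
ft_force: [-0.9, 0.1, -0.4]
opening: 0.402
grip_force: 0.0
```

Request:
{"name": "arm_command", "arguments": {"targets": [[0, 0, 0, 0, 0], [0, 0, 0, 0, 0], [0, 0, 0, 0, 0]]}}

```text
t: 6.25
eef_pos: [458.1, 45.4, 40.7]
tcp_rot: [3.139, -0.0, 1.379]
ft_force: [-0.2, -0.6, 9.5]
opening: 0.302
grip_force: 30.0
```

Request:
{"name": "arm_command", "arguments": {"targets": [[0, 0, -8, 0, 0], [0, 0, -20, 0, 0], [0, 0, -45, 0, 0], [0, 0, -75, 0, 0], [0, 0, -100, 0, 0]]}}

```text
t: 6.75
eef_pos: [457.2, 45.5, 141.6]
tcp_rot: [3.141, -0.0, 1.379]
ft_force: [-0.1, -0.2, -0.5]
opening: 0.304
grip_force: 30.0
```

```bash
python3 -c "
from h import *
t=load('top')
for z in(0,150,300,400): print(z,[p2w(t,*p,z) for p in((425,120),(432,160),(445,210))])
c=grab('scene'); cv2.imwrite('pics/s3.png',c['frame'][60:360,200:520,::-1].repeat(2,0).repeat(2,1)[:600])
to((672.7,-91,142,129.8),(672.7,-91,142,78.8))"
```

```text
0 [array([ 727.4, -257.9,    0. ]), array([ 620.9, -271.5,    0. ]), array([ 493.5, -298.2,    0. ])]
150 [array([ 667.4, -219.4,  150. ]), array([ 576.6, -230.9,  150. ]), array([ 468. , -253.7,  150. ])]
300 [array([ 607.3, -180.9,  300. ]), array([ 532.3, -190.4,  300. ]), array([ 442.6, -209.3,  300. ])]
400 [array([ 567.3, -155.2,  400. ]), array([ 502.7, -163.4,  400. ]), array([ 425.6, -179.6,  400. ])]
t 6.8 pos [458.5  45.5 144.7] rot [ 1.797e+02 -1.000e-01  7.900e+01] F [ 1.  -0.2  3.6] open 0.308 grip 30.0 j [-0.04  0.36  2.03  0.    0.75  0.15]
(672.7, -91, 142, 129.8) -> [-93.2 236.2   3.8] turn -50.8
(672.7, -91, 142, 78.8) -> [-93.2 236.2   3.8] turn 0.2
```

View pics/s3.png

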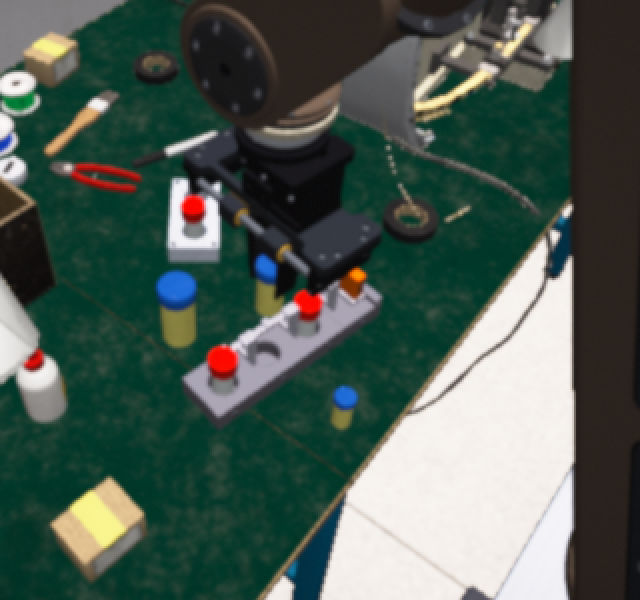

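```bash
python3 -c "
from h import *
t=load('top');s=load('scene')
for z in(0,100,200,300,400): print(z,'S',[p2w(s,*p,z) for p in((338,90),(345,20),(410,130))],'T',[p2w(t,*p,z) for p in((425,120),(550,62),(460,210))])
for z in (35,20,5): print(w2p(s,(672.7,-91,z)))
"
```

```text
0 S [array([ 798.2, -427.8,    0. ]), array([1067.3, -830. ,    0. ]), array([ 523.2, -401. ,    0. ])] T [array([ 727.4, -257.9,    0. ]), array([ 893.4, -594.6,    0. ]), array([ 493.9, -335.1,    0. ])]
100 S [array([ 711.4, -304.5,  100. ]), array([ 942.9, -650.6,  100. ]), array([ 474.8, -281.5,  100. ])] T [array([ 687.4, -232.2,  100. ]), array([ 837. , -535.8,  100. ]), array([ 476.9, -301.8,  100. ])]
200 S [array([ 624.5, -181.3,  200. ]), array([ 818.5, -471.2,  200. ]), array([ 426.4, -162. ,  200. ])] T [array([ 647.4, -206.5,  200. ]), array([ 780.6, -476.9,  200. ]), array([ 459.9, -268.5,  200. ])]
300 S [array([537.7, -58.1, 300. ]), array([ 694. , -291.8,  300. ]), array([377.9, -42.5, 300. ])] T [array([ 607.3, -180.9,  300. ]), array([ 724.2, -418.1,  300. ]), array([ 442.8, -235.2,  300. ])]
400 S [array([450.9,  65.1, 400. ]), array([ 569.6, -112.4,  400. ]), array([329.5,  76.9, 400. ])] T [array([ 567.3, -155.2,  400. ]), array([ 667.9, -359.2,  400. ]), array([ 425.8, -202. ,  400. ])]
[297.7 155.5]
[297.9 159.8]
[298.1 164.1]
```

Request:
{"name": "arm_command", "arguments": {"targets": [[-15, 40, 0, 0, 0], [-33, 83, 0, 0, 0], [-50, 126, 0, 0, 0], [-66, 169, 0, 0, 0], [-83, 210, 0, 0, 0]]}}

```text
t: 7.3
eef_pos: [649.0, -77.1, 140.2]
tcp_rot: [3.141, -0.0, 1.379]
ft_force: [0.2, 0.1, -0.1]
opening: 0.302
grip_force: 30.0
```

Request:
{"name": "arm_command", "arguments": {"targets": [[-10, 26, 10, 0, 0], [-10, 26, 30, 0, 0], [-10, 26, 40, 0, 0], [-10, 26, 40, 0, 0]]}}

```text
t: 7.7
eef_pos: [670.2, -90.4, 98.4]
tcp_rot: [-3.139, -0.0, 1.379]
ft_force: [-0.9, -0.3, 0.3]
opening: 0.306
grip_force: 30.0
```

```bash
python3 -c "
from h import *
for n in('scene','top'):
    c=grab(n); u,v=map(int,w2p(c,(665,-75,50))); print(n,u-50,v-50); cv2.imwrite(f'pics/{n}4.png',cv2.resize(c['frame'][v-50:v+50,u-50:u+50,::-1],None,fx=6,fy=6,interpolation=cv2.INTER_CUBIC))
to((672.7,-91,75,78.8))"
```

```text
scene 245 105
top 305 85
t 7.8 pos [671.2 -90.5 100.4] rot [180.  -0.  79.] F [-0.1  0.4  0.3] open 0.303 grip 30.0 j [-0.23  0.68  1.53  0.    0.93 -0.04]
(672.7, -91, 75, 78.8) -> [-0.2  1.6 25.4] turn 0.2
```

View pics/scene4.png

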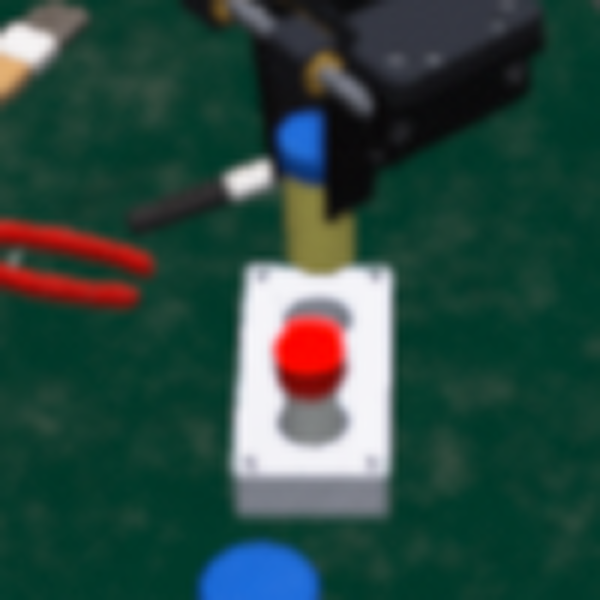

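```bash
python3 -c "
from h import *
s=load('scene')
S=lambda x,y,z:p2w(s,245+x/6,105+y/6,z)
print('bottom edge pred',[(w2p(s,(671+a,-90.5+b,64.4))-np.array([245,105]))*6 for a,b in((0,0),(0,0))])
th=np.linspace(0,6.28,60)
for n,c,r,z in(('vial bottom r13',(671.2,-90.5),13,64.4),('hole',(672.7,-91),15,27),('cap3',(635.3,-45.1),15,69)):
    q=np.array([(w2p(s,(c[0]+r*np.cos(a),c[1]+r*np.sin(a),z))-[245,105])*6 for a in th]); print(n,q.min(0),q.max(0))
"
```

```text
bottom edge pred [array([316.8, 252. ]), array([316.8, 252. ])]
vial bottom r13 [284.4 231. ] [348.6 273.6]
hole [281.4 292.8] [352.8 341.4]
cap3 [271.2 315.6] [348. 369.]
```

View pics/top4.png

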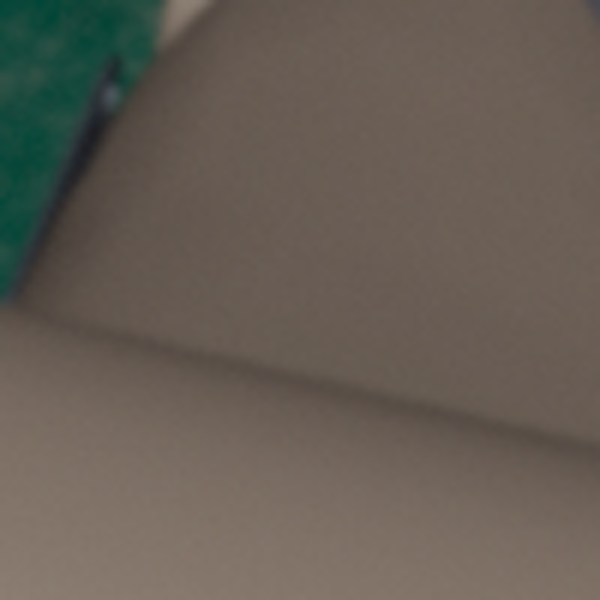

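The scene crop shows the vial hanging upright, with its bottom at (320,258). It sits just beyond the empty hole at (317,322), within about 2 mm of the prediction. The top view is hidden by the arm. My picture budget is used up, so I finish with numeric measurements and force feedback.

```bash
python3 - <<'E'
from h import *
t=load('top')
t0=cv2.imread('pics/top0.png'); s0=cv2.imread('pics/scene0.png'); s=load('scene')
g=cv2.cvtColor(t0,cv2.COLOR_BGR2GRAY)
print('T hole, rows 122..141, cols 350..373'); print(g[122:142,350:374])
u=cv2.resize(s['frame'],None,fx=1,fy=1); h=cv2.cvtColor(u,cv2.COLOR_RGB2HSV)
print('T pred hole',w2p(t,(672.7,-91,27)))
gs=cv2.cvtColor(u,cv2.COLOR_RGB2GRAY)
print('S now cols 284..314'); 
for r in list(range(138,153))+list(range(153,162)): print(r,gs[r,284:314])
print('b-r'); 
for r in range(140,153): print(r,(u[r,288:310,0].astype(int)-u[r,288:310,2]))
E
```

```text
T hole, rows 122..141, cols 350..373
[[ 56  57  52  51  50  60  81 118 157 183 187 178 174 181 173 145 107  79
   64  58  52  49  50  54]
 [ 52  53  53  55  64  86 123 164 193 206 203 187 180 192 194 180 148 109
   78  62  56  54  51  55]
 [ 50  53  57  73  99 133 167 195 210 215 212 204 201 207 210 202 182 147
  103  72  61  53  54  57]
 [ 52  61  83 117 152 180 199 210 216 216 215 213 213 215 215 213 203 178
  137  93  67  54  54  54]
 [ 64  87 125 164 191 206 213 216 217 217 216 216 216 216 217 216 212 199
  170 123  80  58  55  55]
 [ 97 133 167 194 209 214 216 217 217 216 216 216 217 216 217 216 216 210
  192 157 110  74  60  60]
 [150 178 198 210 215 216 216 216 215 214 214 215 215 216 215 217 216 215
  206 185 148 106  73  62]
 [189 206 212 216 217 216 214 213 208 205 204 204 208 212 214 215 217 217
  214 204 182 147 105  73]
 [208 214 216 216 216 214 208 200 189 180 175 175 184 195 204 211 216 217
  217 214 204 182 145 103]
 [215 216 217 216 214 206 192 174 158 148 141 140 148 161 178 197 211 216
  217 216 213 202 180 141]
 [216 216 215 215 210 197 176 159 156 155 154 149 141
[... 4590 characters left out ...]
8  63  43   0 -33
 -40 -38 -35 -32]
146 [-28 -28 -28 -19   8  44  63  69  72  72  72  71  69  67  63  43   0 -34
 -40 -36 -32 -30]
147 [-31 -30 -28 -21   6  41  63  70  71  72  71  70  69  67  63  42   0 -33
 -36 -33 -28 -25]
148 [-19 -21 -21 -21  -6  26  55  66  70  71  71  69  68  64  55  30  -8 -25
 -25 -25 -22 -20]
149 [-17 -17 -18 -18 -16  -1  25  48  63  68  68  67  60  45  24   2 -16 -21
 -22 -21 -18 -18]
150 [-14 -14 -12  -8  -9  -8   1  16  31  37  38  36  27  12   0  -6 -10 -15
 -16 -16 -14 -14]
151 [-12 -11  -5  -5  -5  -4  -4  -2   0   2   2   2   0  -2  -4  -4  -5  -6
  -8 -11 -11 -12]
152 [ -6  -5  -4  -4  -4  -4  -3  -3  -4  -4  -4  -4  -4  -4  -3  -4  -4  -4
  -5  -6  -6 -11]
```

Request:
{"name": "arm_command", "arguments": {"targets": [[1.5, 1.2, 10, 0, 0], [1.5, 1.2, 20, 0, 0], [1.5, 1.2, 30, 0, 0], [1.5, 1.2, 30, 0, 0], [1.5, 1.2, 30, 0, 0]]}}

```text
t: 8.3
eef_pos: [672.7, -89.6, 69.2]
tcp_rot: [-3.141, -0.0, 1.379]
ft_force: [0.4, -0.0, -0.1]
opening: 0.305
grip_force: 30.0
```

```bash
cat >> h.py <<'E'
def vialcols():
    u=grab('scene')['frame'].astype(float); d=u[...,0]-u[...,2]; g=u.mean(2)
    for r in range(148,166):
        w=d[r,286:312]; th=33; i=np.where((w>th)&(u[r,286:312,1]>80))[0]
        if len(i)<4: print(r,'-'); continue
        a,b=i[0],i[-1]; L=a-(w[a]-th)/(w[a]-w[a-1]); Rr=b+(w[b]-th)/(w[b]-w[b+1]); print(r,round(286+L,2),round(286+Rr,2),'c',round(286+(L+Rr)/2,2),end=' | ')
    print('\nstate'); to((672.6,-89.4,41,78.8)); print('pred col',w2p(load('scene'),(*env.state()['eef_pos'][:2],30)), 'col28', d[150:166,297].astype(int))
E
python3 -c "
from h import *
vialcols()"
```

```text
148 292.1 298.0 c 295.05 | 149 292.34 298.04 c 295.19 | 150 292.4 301.44 c 296.92 | 151 292.45 301.88 c 297.16 | 152 292.52 301.93 c 297.22 | 153 292.62 301.93 c 297.27 | 154 292.73 301.93 c 297.33 | 155 292.74 301.9 c 297.32 | 156 292.71 301.84 c 297.28 | 157 292.36 301.65 c 297.01 | 158 291.6 301.65 c 296.62 | 159 -
160 290.34 302.43 c 296.39 | 161 -
162 -
163 -
164 -
165 -

state
t 8.35 pos [672.9 -89.7  69.7] rot [180.  -0.  79.] F [ 0.2 -1.1 -0.1] open 0.308 grip 30.0 j [-0.23  0.72  1.54  0.    0.88 -0.04]
(672.6, -89.4, 41, 78.8) -> [ 0.2 -0.3 28.7] turn 0.2
pred col [297.4 157.2] col28 [ 61  67  71  73  72  72  79 135 212 252 253 253 253 253 253 252]
```

```bash
python3 -c "
from h import *
u=load('scene')['frame']
for r in range(150,161,2): print(r,u[r,288:308].tolist())
"
```

```text
150 [[176, 182, 190], [188, 193, 202], [213, 217, 224], [205, 208, 210], [162, 163, 143], [132, 128, 78], [131, 125, 62], [134, 128, 63], [132, 127, 63], [116, 111, 55], [80, 77, 40], [61, 57, 31], [72, 69, 35], [97, 94, 57], [136, 135, 112], [184, 187, 182], [211, 216, 222], [208, 215, 223], [180, 188, 195], [153, 163, 169]]
152 [[230, 230, 236], [235, 235, 241], [240, 240, 244], [231, 231, 233], [185, 183, 169], [138, 134, 89], [130, 124, 62], [134, 129, 63], [137, 131, 65], [135, 129, 64], [130, 125, 62], [127, 121, 60], [126, 120, 60], [133, 127, 75], [168, 164, 137], [220, 219, 217], [241, 240, 244], [243, 243, 247], [238, 238, 243], [231, 231, 237]]
154 [[245, 244, 248], [244, 244, 248], [241, 241, 245], [230, 230, 233], [196, 195, 187], [144, 140, 102], [130, 124, 62], [135, 129, 63], [136, 129, 63], [136, 130, 64], [135, 129, 64], [132, 127, 63], [130, 124, 61], [134, 129, 75], [167, 163, 136], [218, 217, 215], [240, 240, 244], [244, 244, 248], [245, 245, 248], [244, 244, 248]]
156 [[245, 244, 248], [244, 244, 248], [242, 242, 246], [231, 231, 235], [189, 188, 181], [142, 136
[... 180 characters left out ...]
241], [244, 244, 248], [245, 244, 248], [244, 244, 248]]
158 [[245, 244, 248], [244, 244, 248], [242, 241, 245], [230, 223, 230], [209, 151, 154], [225, 94, 77], [239, 77, 41], [243, 69, 31], [243, 68, 29], [242, 69, 30], [238, 76, 34], [229, 87, 43], [206, 100, 60], [161, 115, 89], [138, 131, 126], [175, 177, 186], [227, 228, 235], [242, 242, 246], [245, 244, 248], [244, 244, 248]]
160 [[245, 244, 248], [245, 241, 246], [247, 228, 234], [250, 170, 178], [252, 83, 85], [253, 27, 19], [253, 8, 0], [253, 5, 0], [253, 4, 0], [253, 7, 0], [253, 10, 0], [253, 15, 0], [252, 37, 28], [245, 87, 89], [229, 163, 171], [230, 222, 230], [240, 239, 244], [244, 244, 248], [244, 244, 248], [244, 244, 248]]
```

Request:
{"name": "arm_command", "arguments": {"targets": [[0, 0, 4, 0, 0], [0, 0, 8, 0, 0], [0, 0, 11, 0, 0], [0, 0, 11, 0, 0]]}}

```text
t: 8.75
eef_pos: [672.7, -89.6, 58.1]
tcp_rot: [-3.141, -0.0, 1.379]
ft_force: [0.4, 0.8, -0.6]
opening: 0.307
grip_force: 30.0
```

No contact force with the vial bottom about 5 mm below the rim, so it has entered the hole.

Request:
{"name": "arm_command", "arguments": {"targets": [[0, 0, 5, 0, 0], [0, 0, 10, 0, 0], [0, 0, 14, 0, 0], [0, 0, 16, 0, 0], [0, 0, 16, 0, 0]]}}

```text
t: 9.25
eef_pos: [672.9, -89.8, 42.3]
tcp_rot: [3.141, 0.0, 1.379]
ft_force: [3.4, -1.9, -1.3]
opening: 0.305
grip_force: 30.0
```

```bash
python3 -c "
from h import *
to((672.6,-89.4,41,78.8))"
```

```text
t 9.25 pos [672.9 -89.8  42.3] rot [180.   0.  79.] F [ 3.4 -1.9 -1.3] open 0.305 grip 30.0 j [-0.23  0.76  1.56 -0.    0.83 -0.04]
(672.6, -89.4, 41, 78.8) -> [ 0.3 -0.4  1.3] turn 0.2
```

Request:
{"name": "arm_command", "arguments": {"targets": [[-0.3, 0.8, 0, 0, 0], [-0.3, 0.8, 1, 0, 0], [-0.3, 0.8, 1.7, 0, 0], [-0.3, 0.8, 1.7, 0, 0]]}}

```text
t: 9.65
eef_pos: [673.4, -89.9, 40.9]
tcp_rot: [-3.141, -0.0, 1.379]
ft_force: [0.8, 0.4, 0.7]
opening: 0.308
grip_force: 30.0
```

Request:
{"name": "arm_command", "arguments": {"targets": [[0, 0, 0.7, 0, 0], [0, 0, 1.2, 0, 0], [0, 0, 1.2, 0, 0]]}}

```text
t: 9.95
eef_pos: [673.6, -90.1, 40.7]
tcp_rot: [3.141, -0.0, 1.379]
ft_force: [-3.5, 0.4, 8.6]
opening: 0.303
grip_force: 30.0
```

Floor contact: 8.6 N at the same height as in the carrier. Releasing now.

Request:
{"name": "arm_command", "arguments": {"targets": [[0, 0, 0, 0, 0.5], [0, 0, 0, 0, 0.5], [0, 0, 0, 0, 0.5], [0, 0, 0, 0, 0.5], [0, 0, 0, 0, 0.5]]}}

```text
t: 10.45
eef_pos: [673.5, -90.0, 39.6]
tcp_rot: [-3.141, -0.0, 1.379]
ft_force: [-0.0, 1.2, -0.4]
opening: 0.496
grip_force: 0.0
```

Request:
{"name": "arm_command", "arguments": {"targets": [[0, 0, -8, 0, 0.5], [0, 0, -25, 0, 0.5], [0, 0, -60, 0, 0.5], [0, 0, -100, 0, 0.5], [0, 0, -130, 0, 0.5]]}}

```text
t: 10.95
eef_pos: [673.8, -90.1, 172.8]
tcp_rot: [3.14, -0.0, 1.379]
ft_force: [0.0, 0.8, -0.5]
opening: 0.502
grip_force: 0.0
```

```bash
python3 - <<'E'
from h import *
to((457.5,45,170,78.8))
c=grab('scene'); h=cv2.cvtColor(c['frame'],cv2.COLOR_RGB2HSV)
for nm,lo,hi in(('red',(0,200,120),(4,255,255)),('blue',(100,150,80),(125,255,255)),('or',(9,200,120),(19,255,255))):
    k,l,s,ct=cv2.connectedComponentsWithStats(cv2.inRange(h,lo,hi))
    for i in range(1,k):
        if s[i,4]>30 and 200<ct[i][0]<420 and 120<ct[i][1]<290: print(nm,s[i],ct[i].round(1))
th=np.linspace(0,6.28,60)
q=np.array([w2p(c,(672.6+15*np.cos(a),-91.5+15*np.sin(a),69)) for a in th]); print('expected cap top when home',q.min(0),q.max(0)); print('cap ctr top',w2p(c,(672.6,-91.5,69)))
E
```

```text
t 10.95 pos [673.8 -90.1 172.8] rot [179.9  -0.   79. ] F [ 0.   0.8 -0.5] open 0.502 grip 0.0 j [-0.23  0.61  1.46  0.    1.07 -0.04]
(457.5, 45, 170, 78.8) -> [  91.4 -238.1    2.3] turn 0.2
red [236 142  34  14 173] [251.7 147.9]
red [292 159  10  12  98] [296.2 164.1]
red [347 205  13  15 130] [353.6 211.6]
red [304 233  14  16 170] [310.5 240.4]
red [213 235   8   9  45] [217.2 239.9]
blue [291 141  13  12 122] [297.  146.3]
blue [278 195  21  20 332] [287.8 204.2]
blue [366 253  13  12 123] [372.3 258.2]
or [371 191  12  17 121] [375.9 198.2]
expected cap top when home [291.4 141.1] [303.7 149.2]
cap ctr top [297.5 145.1]
```

The blue cap now spans columns 291–303 with its top row at 141, which matches the predicted seated pose. The red caps are unmoved, the lock is open and the arm is clear.

```bash
python3 -c "
from cell import env
print(env.job_done())"
```

```text
the job is handed in; nothing more can be done
None
```

The job is handed in at about 11 s of the 48 s allowed: the lock is open at its end stop and the blue-capped vial stands in the stand's empty hole; the final image shows the cap where a fully seated vial's should be and the red caps unmoved, but the judge returned no verdict.

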